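Zero the plinth comparator on its master block, then gauge a cast plinth

ROBOT

A 7-joint arm with a two-finger parallel gripper is mounted at the origin on the work surface. World frame = base frame: x ahead of the robot, y to its left, z up, the work surface at z = 0. Lengths are in m, angles in rad, forces in N, time in s.
With the tool pointing down it reaches from about 0.4 to 0.85 m from the base axis. Payload 4.5 kg.
Tool frame: the origin (TCP) lies at the very end of the fingers, on their centre line; the grasp point (between the pads) lies 19 mm behind it; x points along the fingers, z is the direction in which the jaws open and shut, and the axes are right-handed (so a half turn about x gives the same grasp; the last joint's range is limited). The gripper opens to 85 mm and grips with 20 to 120 N. Pads are 22 mm wide; open, the fingers measure 114 mm over their backs; the gripper's body (76 mm by 85 mm) begins 54 mm behind the grasp point. The pads swing forward as they close: fully open they stand 13 mm farther back than shut.
Start: joints at [-1.261, 0.689, -0.195, 1.565, 0.157, 0.902, -0.215], TCP at [0.17, 0.601, 0.231] pointing down, gripper open.
Joint ranges: [-3.01, 3.01], [-0.46, 2.08], [-1.47, 1.51], [0.13, 2.56], [-1, 4.14], [0.04, 2.09], [-2.66, 2.66]. Speed limits (rad/s): [2.57, 2.57, 3.14, 3.14, 3.14, 3.14, 3.14].

INTERFACE

Orientations are given as a rotation vector (axis times angle).
In Python, from station import manip gives the robot as it stands. The module is installed in compiled form; this text tells all that it offers.
- The arm moves only by the tool play_rows, never from a script. Its argument "rows" is a list of rows, each a list of 3 entries, a list of its own where there are three numbers: the gripper command: -1 is fully open, 1 is shut, values between are in proportion, then the shift along the tool's x, y, z in cm, then the turn, a rotation vector about the tool's x, y, z in rad. In form: [[grip, [dx, dy, dz], [wx, wy, wz]], ...]. A call has 1 to 8 rows; each row shifts and turns the commanded pose from where the row before left it, along the tool's axes as they then stand; what a row does not reach is not made up. A row lasts 1/10 s, in which the tool goes at most 50 mm and 8.59 degrees, less where a joint would pass 70% of its speed; a pose out of reach is approached as far as the arm can. A call is refused whole if a number of a shift passes 5 or a number of a turn 0.15, either way. A call with a gripper value outside its range is refused whole. The fingers move at their own pace and stop on an object; "newtons" is the grip in N (left out, the last holds). Time passes only in rows, so rows that do not move let the fingers close. It gives the time, the measured TCP pose, the force and the opening at its end, in the units of the state.
- manip.observe(): the state, without advancing time (a new reading comes with each control period).
- manip.get_image(name): name is "scene" or "top" or "wrist"; returns (picture, depth): 420x560x3 uint8, red, green, blue; 420x560 float32, m along the optical axis (not along the pixel's ray), 0 where there is no reading.
- manip.camera_info(name): a dict with "intrinsics" (3x3 intrinsics, pixels), "origin" and "orientation" of the camera in the world. Camera axes: x right, y up, looking along -z (the intrinsics and any distortion apply to the point x, -y, -z); pixel columns grow to the right and rows downward; lengths in m; the calibration is good to about 2 mm. The wrist camera is an equidistant fisheye: a pixel r from the principal point sees the ray r / f radians off the axis. A picture is of the moment at which its call begins: read the wrist's pose just before it. camera_info takes no time and is no camera call; for the wrist camera it gives the pose at the moment of the call.
- manip.sign_off(): hands the job in, once; it reports no verdict.
The state is a dict: "time": time; "joint_pos": joint angles; "qd": joint speeds; "joint_torque": joint torques, N m; "position": TCP position; "tcp_rot": TCP orientation; "wrist_force": force on the tool from outside, world axes, zero at the start; "wrist_torque": the same for the moment, N m; "opening": finger opening in m.
Only numpy, scipy, OpenCV 4.12 (cv2) and the standard library are available. Lean on these libraries where they do the work, as an engineer would, in place of code of your own. Each camera call takes 0.05 s, during which the arm holds its last target.

TASK

Zero the bench comparator on the metal master block that stands in it: slide the indicator carriage up by its black grip until the plunger has pushed the block firmly against the anvil and the dial pointer stands at the zero mark (plunger pressed in 5 mm), then let go. Then stand the master on the free half of the plywood pallet and seat the plaster plinth in its place, flat on the bed and flush against the anvil with the plunger bearing on it, so that the dial shows its reading. Work gently: never bottom the plunger or jam a block against the anvil, do not touch the carriage again once zeroed, and leave the other things alone.

Things in the scene. Friction and masses are not known exactly. Their poses are not given: they have to be found in the camera images.
- bed: the comparator: a dark steel bed plate 275 x 100 x 12 mm fixed to the bench. Origin: centre of its underside; x along its length, from the carriage end to the anvil end; z up. Its top is the floor on which a block stands; no fences at the sides, nothing overhead. A seated block has its long axis along the bed, its middle at y = 0 and an end face flat on the anvil
- bed_top (a point): middle of the bed's top, 12 mm over the bench, axes as the bed's. Near the bed's +x end a polished (slippery) steel anvil block is clamped (22 mm thick, 44 mm wide, 32 mm tall above the top, centred on y = 0); its face looks to -x, towards the plunger, and is somewhere between x = 90 and 110 mm, differently each time and not measured
- carriage (a joint): slide of the grey indicator carriage (90 x 60 mm, top 42 mm over the bench, white dial 54 mm across lying on it) along the bed's +x, towards the anvil, 0 to 65 mm. At value q with the plunger free the plunger's polished round tip (5 mm radius, axis at bed y = 0, 22 mm over the bed's top) is at bed x = q. Dry friction of 14 N holds it where it is left, against the spring too
- carriage_grip (a point): the carriage's black upright grip, 24 x 24 mm square, 42 to 86 mm over the bench; this point is on its axis, 70 mm over the bench, and 98 mm behind (-x of) the free plunger tip. Axes as the bed's. Pinch it from above and move along the bed
- plunger (a joint): how far the sprung plunger is pressed into the carriage, 0 (free) to 0.011 m (bottomed). Spring 1 N per mm, no preload. Dial zero is 0.005 (5 N of spring on the block); the pointer turns 0.3 rad per mm, at zero along the bed's +x, to the long thick tick; the short ticks beside it are 1.2 mm either way
- master_center (a point): centre of the master block: plain flat-topped aluminium block with two small dark dots on top, 60 mm long (x, the gauged length), 40 mm wide (y), 50 mm tall; this point is half-way up. The lower 8 mm of both its end faces are bevelled at 45 degrees. About 0.33 kg. It starts on the bed between plunger and anvil, 2 to 12 mm short of the anvil, the plunger not touching it
- plinth_center (a point): centre of the plaster plinth to be gauged: white, 60 mm long (x), 40 mm wide (y) as the master, same bevels at the foot; end faces rise 38 mm, then two 6 mm steps (50 and 40 mm long, full width) to 50 mm, with a stub 14 mm across and 10 mm tall on top. This point is 25 mm above its underside. About 0.18 kg. It starts standing on one half of the pallet
- pallet: plywood board 230 (x) x 130 (y) x 12 mm fixed to the bench. Origin: centre of its underside. The plinth starts at about x = +55 mm on it; the half at -x is free for the master (its centre then is 37 mm over the bench)
- master: the master block again: middle of its underside, same axes as master_center
- plinth: the plinth again: middle of its underside, same axes as plinth_center
- figure: bystander: painted seated figure on a 68 mm square base, 135 mm tall, origin under its base
- paint_cup: bystander: red plastic cup, 60 mm across, 65 mm tall, with two brushes sticking out to 150 mm; origin under it
- putty_jar: bystander: grey jar, 62 mm across, 48 mm tall, origin under it

How it is judged:
By the outcome, as a careful person would: the job done as asked, in the order asked, and still so for the second after the job is handed in, with the robot touching nothing.
It also fails if it takes over 72 s, if anything falls off the work surface, if the arm or the gripper's body presses on something with over 40 N, if the wrist force passes 120 N, or if a joint passes its speed limit or range.

## Working session

There is one attempt and no reset: what is moved stays moved. The work goes in short steps, Python scripts to look and compute and a tool call to move; the robot and the scene stay as the last step left them, time stands still between calls to the robot, and variables do not carry over. Pictures are saved under pics/ and viewed, and the job is handed in when it is done.

Besides the shell and the picture viewer there is one more tool, called after "Request:" as name(argument=value, ...), one argument or row to a line, values as JSON. play_rows: Moves the arm, as the interface text tells. Its arguments: {"type":"object","properties":{"rows":{"type":"array"},"newtons":{"type":"number"}},"required":["rows"]}

```bash
mkdir -p pics
cat > h.py <<'E'
import numpy as np, cv2
from station import manip
from scipy.spatial.transform import Rotation as R
def cam(name):
    i=manip.camera_info(name); K=np.array(i['intrinsics']); o=np.array(i['origin']); q=np.array(i['orientation'])
    Rm = q if q.shape==(3,3) else R.from_rotvec(q).as_matrix()
    return K,o,Rm
def grab(name,fn):
    c=cam(name); im,d=manip.get_image(name)
    cv2.imwrite('pics/%s.png'%fn,im[:,:,::-1]); np.savez('pics/%s.npz'%fn,im=im,d=d,K=c[0],o=c[1],R=c[2])
    return im,d,c
def load(fn):
    z=np.load('pics/%s.npz'%fn); return z['im'],z['d'],(z['K'],z['o'],z['R'])
def cloud(d,c):
    K,o,Rm=c; h,w=d.shape; u,v=np.meshgrid(np.arange(w),np.arange(h))
    p=np.stack([(u-K[0,2])/K[0,0]*d,-(v-K[1,2])/K[1,1]*d,-d],-1)
    return p@Rm.T+o
def ray_z(u,v,z,c):
    K,o,Rm=c; r=Rm@np.array([(u-K[0,2])/K[0,0],-(v-K[1,2])/K[1,1],-1]); return o+r*(z-o[2])/r[2]
E
python3 - <<'E'
from h import *
print(manip.observe())
for n in('scene','top'):
    im,d,c=grab(n,n+'0'); print(n,c)
print(manip.camera_info('wrist'))
E
```

```text
{'time': 0.0, 'joint_pos': array([-1.26118695,  0.69000317, -0.19451222,  1.56639878,  0.1573447 ,
        0.90247541, -0.21507401]), 'qd': array([ 0.00096475,  0.00023116, -0.00016727,  0.00016455,  0.0010659 ,
        0.00167937,  0.00117259]), 'joint_torque': array([-2.91995057e-04, -5.39607632e+01, -1.26628507e+00, -1.58544230e+01,
        9.15809447e-03,  9.35982505e-03, -1.14468200e-06]), 'position': array([0.17008206, 0.6007159 , 0.23045745]), 'tcp_rot': array([-1.00502947,  1.32852005,  1.00291614]), 'wrist_force': array([0.57125647, 1.04896751, 0.75784771]), 'wrist_torque': array([ 0.03401387, -0.01695957,  0.04911817]), 'opening': 0.08561162819704722}
scene (array([[488.21579264,   0.        , 287.9512204 ],
       [  0.        , 488.21579264, 212.79735655],
       [  0.        ,   0.        ,   1.        ]]), array([ 1.2441639 , -0.106167  ,  0.67112841]), array([[ 1.35032458e-01, -6.56714289e-01,  7.41951870e-01],
       [ 9.90840812e-01,  8.88557073e-02, -1.01681606e-01],
       [ 8.49105457e-04,  7.48886511e-01,  6.62697724e-01]]))
top (array([[436.64698194,   0.        , 276.136517  ],
       [  0.        , 436.64698194, 211.4024817 ],
       [  0.        ,   0.        ,   1.        ]]), array([ 0.47035876, -0.02610696,  1.00064235]), array([[-0.02011203,  0.99438192, -0.10392359],
       [-0.99972681, -0.02123974, -0.00975605],
       [-0.01190855,  0.10369898,  0.99453743]]))
{'intrinsics': array([[325.1922621 ,   0.        , 276.51795715],
       [  0.        , 325.1922621 , 213.51668717],
       [  0.        ,   0.        ,   1.        ]]), 'origin': array([0.09388202, 0.6224381 , 0.37277464]), 'orientation': array([-0.26910838, -0.20170551,  1.28308914])}
```

View pics/scene0.png

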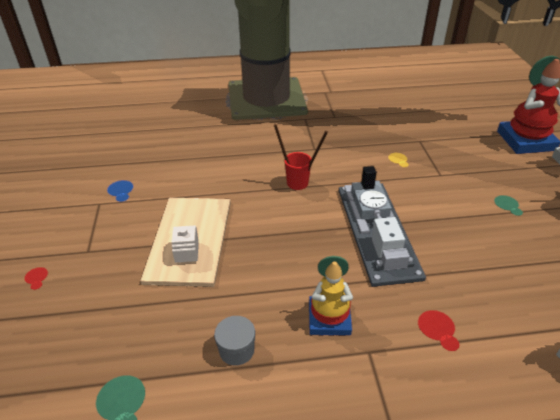

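View pics/top0.png

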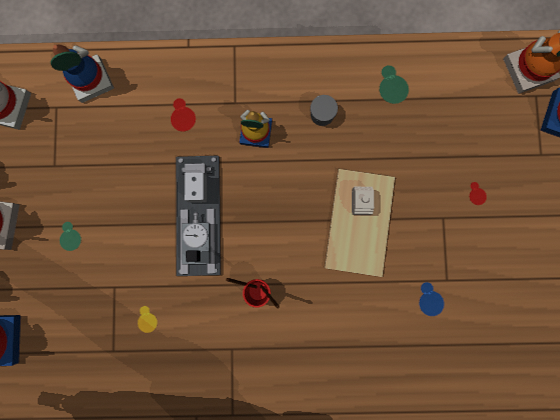

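The top view shows the bed at px (198,215), carriage end down and anvil end up. The master is at (194,185), the grip at (193,257), the pallet at (360,223) with the plinth at (364,200), the cup at (257,293), the figure at (256,130) and the jar at (323,110).

```bash
cat > m.py <<'E'
from h import *
import sys
def rect(P,name):
    r=cv2.minAreaRect((P[:,:2]*1000).astype(np.float32)); print(name,len(P),np.round(r[0],1),np.round(r[1],1),round(r[2],2),'z',np.round(np.percentile(P[:,2],[5,50,95]),4))
E
python3 - <<'E'
from m import *
for s in('top0','scene0'):
    im,d,c=load(s); P=cloud(d,c); Z=P[...,2]
    X,Y=P[...,0],P[...,1]
    def sel(x0,x1,y0,y1,z0,z1): 
        m=(X>x0)&(X<x1)&(Y>y0)&(Y<y1)&(Z>z0)&(Z<z1)&(d>0); return P[m]
    print(s)
    rect(sel(.3,.7,.08,.26,.006,.1),'bed')
    rect(sel(.3,.7,-.4,-.05,.006,.1),'pallet+plinth')
    rect(sel(.3,.7,-.4,-.05,.006,.017),'pallet')
    rect(sel(.3,.7,-.4,-.05,.03,.1),'plinth')
    rect(sel(.3,.7,.08,.26,.055,.068),'master')
    rect(sel(.3,.7,.08,.26,.078,.1),'grip')
    rect(sel(.3,.7,.08,.26,.036,.05),'carr+anvil')
    print(ray_z(198,215,.012,c) if s=='top0' else '')
im,d,c=load('top0')
cv2.imwrite('pics/t0z.png',cv2.resize(im[130:300,160:410],None,fx=3.2,fy=3.2,interpolation=2)[:,:,::-1])
E
```

```text
top0
bed 5131 [538.1 166.1] [125.4 330.5] 84.59 z [0.0093 0.0164 0.0631]
pallet+plinth 5797 [ 498.8 -244.8] [223.1 311.4] 80.53 z [0.0087 0.0118 0.0601]
pallet 5205 [ 498.8 -244.8] [223.1 311.4] 80.53 z [0.0086 0.0115 0.0145]
plinth 574 [ 590.8 -208.1] [40.1 59.3] 88.41 z [0.0335 0.0602 0.0697]
master 527 [561.3 160.8] [192.2  40.4] 0.42 z [0.0589 0.0617 0.0648]
grip 135 [476.9 161.9] [23.2 23.9] 0.51 z [0.0828 0.0855 0.0886]
carr+anvil 1241 [571.9 162.3] [ 60.8 223.1] 89.95 z [0.0382 0.0433 0.0476]
[0.56922679 0.16184384 0.012     ]
scene0
bed 5053 [565.8 163.7] [268.5 101. ] 0.2 z [0.0107 0.0274 0.0635]
pallet+plinth 5834 [ 547.2 -204.7] [130.7 233.6] 80.11 z [0.0099 0.0124 0.0613]
pallet 4940 [ 547.2 -204.7] [130.7 233.6] 80.11 z [0.0098 0.0121 0.0141]
plinth 778 [ 593.2 -207.3] [40.8 61.2] 87.85 z [0.0347 0.0583 0.0698]
master 667 [564.3 162.6] [ 41.5 193.3] 89.78 z [0.0564 0.0618 0.0641]
grip 119 [478.4 162.8] [26.9 23.3] 1.88 z [0.0798 0.0853 0.0875]
carr+anvil 1310 [572.6 164. ] [226.8  61. ] 0.5 z [0.0379 0.0435 0.0477]
```

View pics/t0z.png

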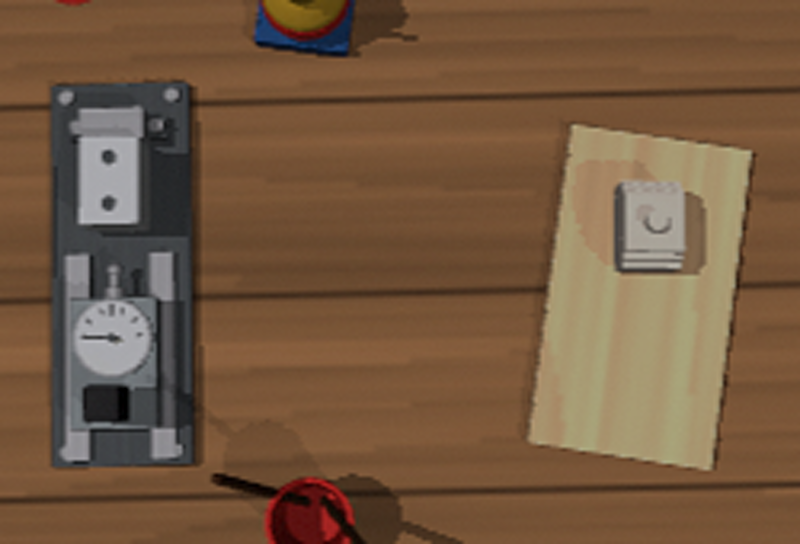

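```bash
cat >> h.py <<'E'
def tool():
    s=manip.observe(); return np.array(s['position']),R.from_rotvec(s['tcp_rot']).as_matrix(),s
def to(p,yaw_z,n=None):
    """rows to bring TCP to p, tool x down, tool z along heading yaw_z(rad)"""
    pos,T,s=tool()
    x=np.array([0,0,-1.]); z=np.array([np.cos(yaw_z),np.sin(yaw_z),0]); 
    best=None
    for sg in(1,-1):
        G=np.stack([x,np.cross(sg*z,x),sg*z],1); rv=R.from_matrix(T.T@G).as_rotvec()
        if best is None or np.linalg.norm(rv)<np.linalg.norm(best): best=rv
    print('pos',pos.round(4),'shift tool cm',(T.T@(np.array(p)-pos)*100).round(2),'turn',best.round(4),'f',s['wrist_force'].round(1),'open',round(s['opening'],4),'t',s['time'])
E
python3 - <<'E'
from h import *
p,T,s=tool(); print(T.round(3)); K,o,Rm=cam('wrist'); print('cam in tool',(T.T@(o-p)).round(4),(T.T@Rm).round(3))
to([.477,.163,.20],np.pi/2)
im,d,c=load('top0');P=cloud(d,c)
for u,v,n in[(257,293,'cup'),(228,279,'brush'),(277,305,'brush2'),(256,125,'fig'),(323,110,'jar'),(194,178,'dot'),(194,193,'dot2')]: print(n,P[v-1:v+2,u-1:u+2].reshape(-1,3).max(0).round(3),P[v,u].round(3))
E
```

```text
[[-0.    -0.962  0.272]
 [-0.002  0.272  0.962]
 [-1.    -0.    -0.002]]
cam in tool [-0.1422  0.0792 -0.0002] [[-0.     0.308 -0.951]
 [-0.001  0.951  0.308]
 [ 1.     0.001 -0.   ]]
pos [0.1701 0.6008 0.2306] shift tool cm [  3.12 -41.45 -33.76] turn [-2.758e-01 -1.700e-03 -1.000e-04] f [0.9 0.5 0.5] open 0.0852 t 0.1
cup [0.393 0.033 0.006] [0.391 0.03  0.006]
brush [0.432 0.08  0.154] [0.43  0.077 0.154]
brush2 [ 0.38  -0.014  0.143] [ 0.378 -0.016  0.143]
fig [0.748 0.024 0.117] [0.747 0.021 0.109]
jar [ 0.798 -0.124  0.051] [ 0.798 -0.127  0.044]
dot [0.648 0.164 0.065] [0.646 0.161 0.061]
dot2 [0.615 0.163 0.065] [0.613 0.161 0.061]
```

Request:
play_rows(
  rows=[
    [-1,[0,-3,-2.4],[0,0,0]],
    [-1,[0,-3,-2.4],[0,0,0]],
    [-1,[0,-3,-2.4],[0,0,0]],
    [-1,[0,-3,-2.4],[0,0,0]],
    [-1,[0,-3,-2.4],[0,0,0]],
    [-1,[0,-3,-2.4],[0,0,0]],
    [-1,[0,-3,-2.4],[0,0,0]],
    [-1,[0,-3,-2.4],[0,0,0]],
  ],
)

```text
time: 0.9
position: [0.3494, 0.3498, 0.2311]
tcp_rot: [-1.004, 1.328, 1.004]
wrist_force: [0.4, -0.4, 0.3]
opening: 0.085
```

```bash
python3 -c "
from h import *
to([.477,.163,.20],np.pi/2)"
```

```text
pos [0.3494 0.3498 0.2311] shift tool cm [  3.11 -17.36 -14.5 ] turn [-2.756e-01 -5.000e-04 -2.000e-04] f [ 0.4 -0.4  0.3] open 0.085 t 0.9
```

Request:
play_rows(
  rows=[
    [-1,[0.5,-3,-2.4],[0,0,0]],
    [-1,[0.5,-3,-2.4],[0,0,0]],
    [-1,[0.5,-3,-2.4],[0,0,0]],
    [-1,[0.5,-3,-2.4],[0,0,0]],
    [-1,[0.5,-3,-2.4],[0,0,0]],
    [-1,[0.6,-2.4,-2.5],[-0.138,0,0]],
    [-1,[0,0,0],[-0.138,0,0]],
  ],
)

```text
time: 1.6
position: [0.4787, 0.1578, 0.199]
tcp_rot: [-1.21, 1.215, 1.205]
wrist_force: [-0.5, -0.0, -0.3]
opening: 0.0854
```

```bash
python3 -c "
from h import *
to([.477,.163,.20],np.pi/2)
im,d,c=grab('wrist','w1');print(c[1]); p,T,s=tool(); print(T.round(4))
"
```

```text
pos [0.4787 0.1578 0.199 ] shift tool cm [-0.1   0.17  0.52] turn [-0.0036 -0.005  -0.001 ] f [-0.5 -0.  -0.3] open 0.0854 t 1.6
[0.39955926 0.15864637 0.34131262]
[[-0.0012 -1.     -0.0046]
 [-0.0022 -0.0045  1.    ]
 [-1.      0.0012 -0.0022]]
```

View pics/w1.png

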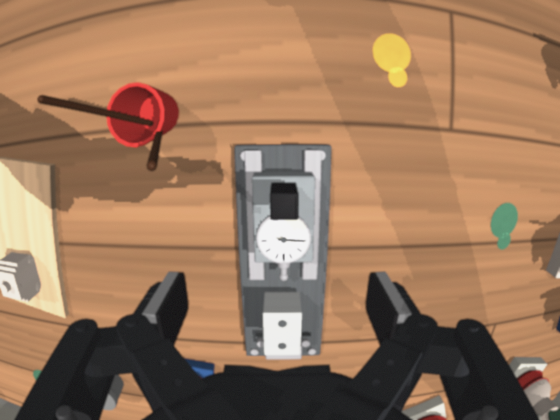

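The wrist view shows the bed upright in the picture with +x downward. The grip is at (285,200), the dial at (283,238), the plunger tip at (284,278) and the master at (283,325).

```bash
cat >> h.py <<'E'
def fdir(u,v,K):
    a=(u-K[0,2])/K[0,0]; b=(v-K[1,2])/K[1,1]; r=np.hypot(a,b)+1e-12
    return np.stack([a/r*np.tan(r),-b/r*np.tan(r),-np.ones_like(r)],-1)
def fcloud(d,c):
    K,o,Rm=c; u,v=np.meshgrid(np.arange(d.shape[1])*1.,np.arange(d.shape[0])*1.)
    return (fdir(u,v,K)*d[...,None])@Rm.T+o
def fproj(p,c):
    K,o,Rm=c; q=(np.asarray(p)-o)@Rm; th=np.arctan2(np.hypot(q[...,0],q[...,1]),-q[...,2]); ph=np.arctan2(-q[...,1],q[...,0])
    return np.stack([K[0,2]+K[0,0]*th*np.cos(ph),K[1,2]+K[1,1]*th*np.sin(ph)],-1)
def fview(im,c,x0,x1,y0,y1,z,res=0.0005):
    """orthorectify at height z: rows +x up, cols +y left"""
    xs=np.arange(x1,x0,-res); ys=np.arange(y1,y0,-res); X,Y=np.meshgrid(xs,ys,indexing='ij')
    uv=fproj(np.stack([X,Y,np.full_like(X,z)],-1),c).astype(np.float32)
    return cv2.remap(im,uv[...,0],uv[...,1],cv2.INTER_CUBIC)
E
python3 - <<'E'
from m import *
im,d,c=load('w1'); P=fcloud(d,c); X,Y,Z=P[...,0],P[...,1],P[...,2]
def sel(x0,x1,y0,y1,z0,z1): 
    m=(X>x0)&(X<x1)&(Y>y0)&(Y<y1)&(Z>z0)&(Z<z1)&(d>0); return P[m]
rect(sel(.3,.75,.08,.26,.008,.1),'bed')
rect(sel(.59,.66,.08,.26,.058,.068),'master')
rect(sel(.4,.55,.08,.26,.080,.092),'grip')
rect(sel(.3,.6,.08,.26,.036,.05),'carr')
rect(sel(.635,.75,.08,.26,.038,.048),'anv')
rect(sel(.3,.75,.08,.26,-.01,.005),'bench')
o=fview(im,c,.42,.72,.10,.22,.044); cv2.imwrite('pics/w1r.png',o[:,:,::-1])
o=fview(im,c,.42,.72,.10,.22,.012); cv2.imwrite('pics/w1b.png',np.hstack([o,fview(im,c,.42,.72,.10,.22,.062)])[:,:,::-1])
E
```

```text
bed 18585 [570.2 163.7] [275.7 100.9] 0.26 z [0.0106 0.0177 0.0653]
master 1608 [627.7 162.5] [61.1 40.2] 0.14 z [0.0603 0.0615 0.0626]
grip 813 [476.  163.3] [23.6 23.4] 0.58 z [0.0837 0.0854 0.0866]
carr 4685 [529.1 163.5] [140.4  60.6] 0.33 z [0.0394 0.0425 0.0463]
anv 156 [671.2 164.4] [21.4 42.4] 0.11 z [0.0423 0.0435 0.0443]
bench 35463 [525. 170.] [180.  449.9] 90.0 z [-0.0016 -0.0004  0.0009]
```

View pics/w1r.png

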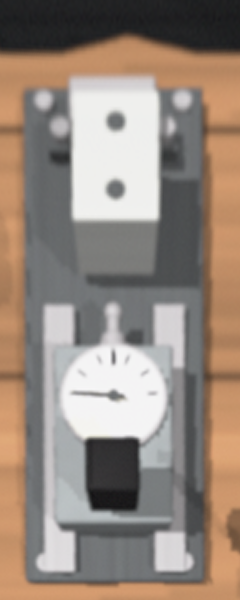

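View pics/w1b.png

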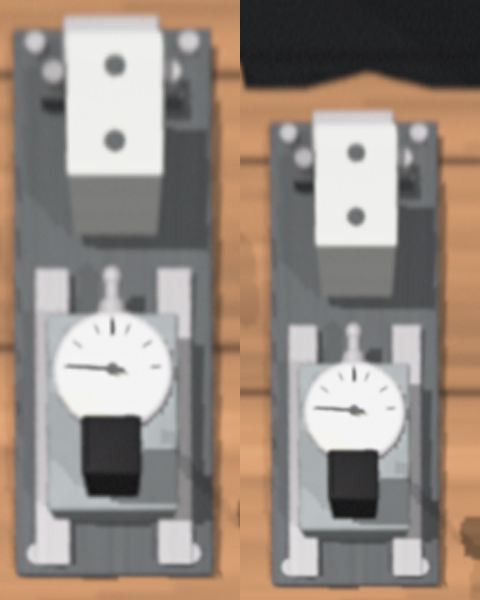

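```bash
python3 -c "
from h import *
to([.476,.1634,.053],np.pi/2+.0045)"
```

```text
pos [0.4776 0.1608 0.1994] shift tool cm [14.64  0.15  0.29] turn [ 0.     -0.0022 -0.0012] f [-0.   0.2 -0.4] open 0.0852 t 1.65
```

Request:
play_rows(
  rows=[
    [-0.4,[3,0,0],[0,0,0]],
    [-0.4,[3,0,0],[0,0,0]],
    [-0.4,[3,0,0],[0,0,0]],
    [-0.4,[2,0,0],[0,0,0]],
    [-0.4,[0,0,0],[0,0,0]],
  ],
)

```text
time: 2.15
position: [0.4747, 0.1646, 0.0881]
tcp_rot: [-1.208, 1.214, 1.212]
wrist_force: [-0.8, 0.4, 0.0]
opening: 0.0597
```

```bash
python3 -c "
from h import *
to([.476,.1634,.053],np.pi/2+.0045)"
```

```text
pos [0.4747 0.1646 0.0881] shift tool cm [ 3.51 -0.14 -0.11] turn [-0.0045 -0.0018 -0.0048] f [-0.8  0.4  0. ] open 0.0597 t 2.15
```

Request:
play_rows(
  rows=[
    [-0.4,[1.5,-0.1,-0.1],[0,0,0]],
    [-0.4,[1.5,0,0],[0,0,0]],
    [-0.4,[0.5,0,0],[0,0,0]],
    [-0.4,[0,0,0],[0,0,0]],
  ],
)

```text
time: 2.55
position: [0.4777, 0.1639, 0.0556]
tcp_rot: [-1.209, 1.209, 1.209]
wrist_force: [0.8, 0.8, -0.3]
opening: 0.06
```

```bash
python3 -c "
from h import *
to([.476,.1634,.053],np.pi/2+.0045)
im,d,c=grab('wrist','w2')
"
```

```text
pos [0.4777 0.1639 0.0556] shift tool cm [ 0.26  0.17 -0.05] turn [-0.0043  0.0002 -0.    ] f [ 0.8  0.8 -0.3] open 0.06 t 2.55
```

View pics/w2.png

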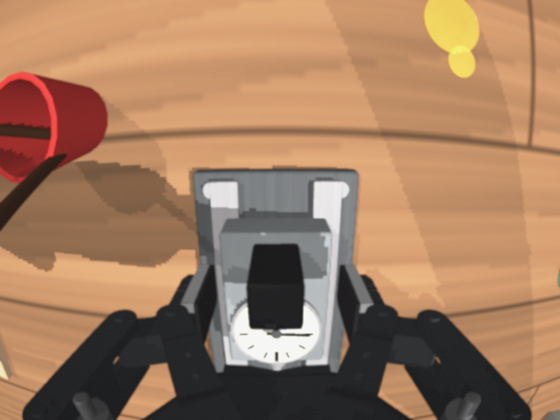

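The fingers straddle the grip at (275,285), and the dial at (275,335) is readable, with its zero tick at (277,355).

Request:
play_rows(
  rows=[
    [1,[0,0,0],[0,0,0]],
    [1,[0,0,0],[0,0,0]],
    [1,[0,0,0],[0,0,0]],
    [1,[0,0,0],[0,0,0]],
    [1,[0,0,0],[0,0,0]],
  ],
  newtons=60,
)

```text
time: 3.1
position: [0.4781, 0.1634, 0.0561]
tcp_rot: [-1.21, 1.208, 1.209]
wrist_force: [-1.0, -0.1, 5.5]
opening: 0.023
```

```bash
python3 -c "
from h import *
for i in range(1): to([.507,.1634,.053],np.pi/2+.0045)
"
```

```text
pos [0.4781 0.1634 0.0561] shift tool cm [ 0.31 -2.88 -0.  ] turn [-0.0039  0.0002  0.0011] f [-1.  -0.1  5.5] open 0.023 t 3.1
```

Request:
play_rows(
  rows=[
    [1,[0,-0.3,0],[0,0,0]],
    [1,[0,-0.4,0],[0,0,0]],
    [1,[0,-0.4,0],[0,0,0]],
    [1,[0,-0.4,0],[0,0,0]],
    [1,[0,-0.4,0],[0,0,0]],
    [1,[0,-0.3,0],[0,0,0]],
    [1,[0,0,0],[0,0,0]],
  ],
)

```text
time: 3.8
position: [0.4943, 0.1634, 0.0561]
tcp_rot: [-1.208, 1.216, 1.216]
wrist_force: [-12.2, 0.7, 15.5]
opening: 0.0232
```

```bash
python3 -c "
from h import *
for i in range(1): to([.507,.1634,.053],np.pi/2+.0045)
grab('wrist','w3'); grab('top','t3')
im,d,c=load('t3');cv2.imwrite('pics/t3z.png',cv2.resize(im[150:280,150:250],None,fx=4,fy=4,interpolation=2)[:,:,::-1])
im,d,c=load('w3');cv2.imwrite('pics/w3z.png',cv2.resize(im[210:400,190:370],None,fx=3,fy=3,interpolation=2)[:,:,::-1])
"
```

```text
pos [0.4943 0.1634 0.0561] shift tool cm [ 0.3  -1.28  0.  ] turn [-0.0021 -0.002  -0.0084] f [-12.2   0.7  15.5] open 0.0232 t 3.8
```

View pics/t3z.png

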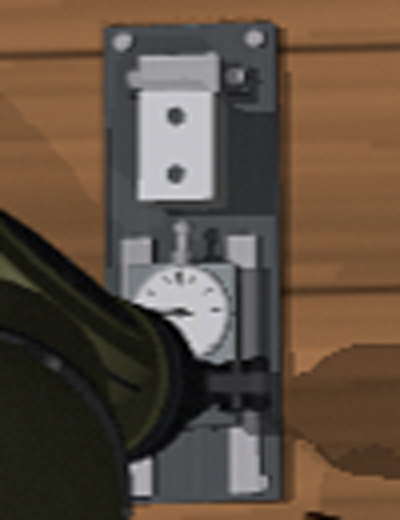

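View pics/w3z.png

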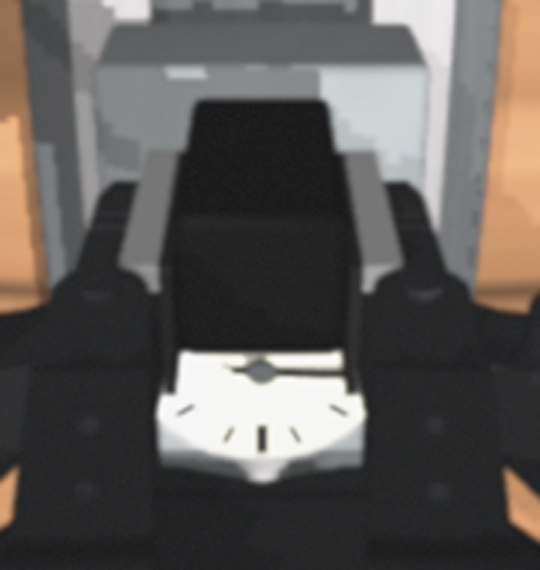

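Request:
play_rows(
  rows=[
    [1,[-0.2,-0.3,0],[0,0,0]],
    [1,[0,-0.3,0],[0,0,0]],
    [1,[0,-0.2,0],[0,0,0]],
    [1,[0,0,0],[0,0,0]],
  ],
)

```text
time: 4.3
position: [0.5, 0.1634, 0.0562]
tcp_rot: [-1.207, 1.219, 1.22]
wrist_force: [-12.6, 2.0, 0.7]
opening: 0.0233
```

```bash
cat > see.py <<'E'
from h import *
import sys
n=sys.argv[1]
to([.507,.1634,.053],np.pi/2+.0045)
grab('wrist','w'+n); grab('top','t'+n)
a=cv2.resize(load('t'+n)[0][150:280,150:250],None,fx=4,fy=4,interpolation=2)
b=cv2.resize(load('w'+n)[0][310:383,230:330],None,fx=4,fy=4,interpolation=2)
o=np.zeros((520,800,3),np.uint8); o[:520,:400]=a; o[:b.shape[0],400:400+b.shape[1]]=b
cv2.imwrite('pics/c%s.png'%n,o[:,:,::-1])
E
python3 see.py 4
```

```text
pos [0.5    0.1634 0.0562] shift tool cm [ 0.31 -0.7   0.  ] turn [-0.0011 -0.0027 -0.0132] f [-12.6   2.    0.7] open 0.0233 t 4.3
```

View pics/c4.png

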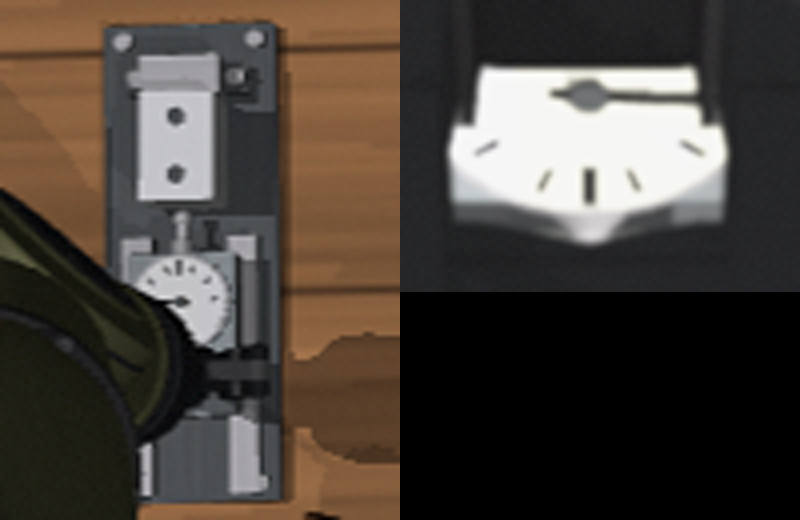

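The pointer still stands at its free position, at (645,97) right of the hub. The tip, at (181,215), is a few mm short of the master, so I'm going on slowly.

Request:
play_rows(
  rows=[
    [1,[0,-0.2,0],[0,0,0]],
    [1,[0,-0.2,0],[0,0,0]],
    [1,[0,-0.2,0],[0,0,0]],
    [1,[0,0,0],[0,0,0]],
  ],
)

```text
time: 4.8
position: [0.5052, 0.1635, 0.0562]
tcp_rot: [-1.207, 1.22, 1.221]
wrist_force: [-15.2, 3.8, 3.3]
opening: 0.023
```

```bash
python3 see.py 5
```

```text
pos [0.5052 0.1635 0.0562] shift tool cm [ 0.32 -0.19 -0.  ] turn [-0.001  -0.003  -0.0146] f [-15.2   3.8   3.3] open 0.023 t 4.8
```

View pics/c5.png

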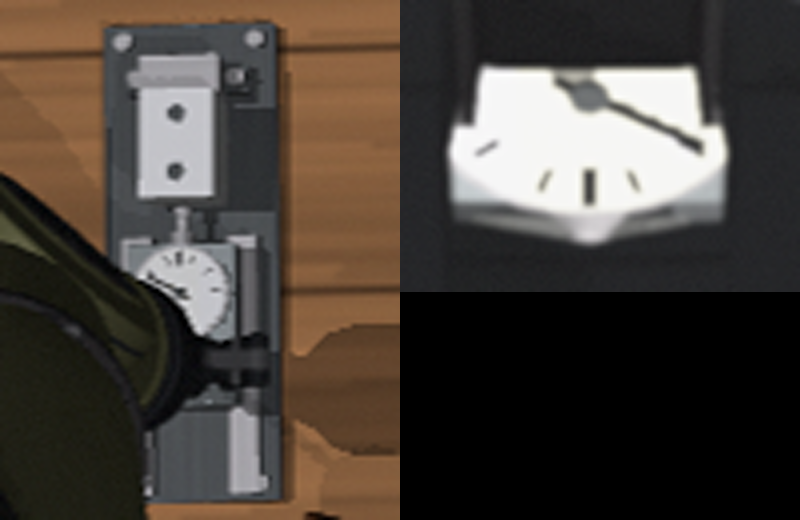

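The plunger now touches: the pointer has turned to the outer tick at (700,147), about 2 mm pressed in.

Request:
play_rows(
  rows=[
    [1,[0,-0.15,0],[0,0,0]],
    [1,[0,-0.15,0],[0,0,0]],
    [1,[0,0,0],[0,0,0]],
  ],
)

```text
time: 5.2
position: [0.5077, 0.1634, 0.0562]
tcp_rot: [-1.207, 1.221, 1.222]
wrist_force: [-15.5, 2.4, 2.1]
opening: 0.023
```

```bash
cat >> see.py <<'E'
im,d,c=load('w'+n); P=fcloud(d,c)
pos,T,s=tool(); gx=pos[0]-.002
o=fview(im,c,gx+.01,gx+.075,.133,.193,.0465,.00015); cv2.imwrite('pics/d%s.png'%n,o[:,:,::-1])
E
python3 see.py 6
```

```text
pos [0.5077 0.1634 0.0562] shift tool cm [ 0.32  0.07 -0.  ] turn [-0.0008 -0.0032 -0.0153] f [-15.5   2.4   2.1] open 0.023 t 5.2
```

View pics/c6.png

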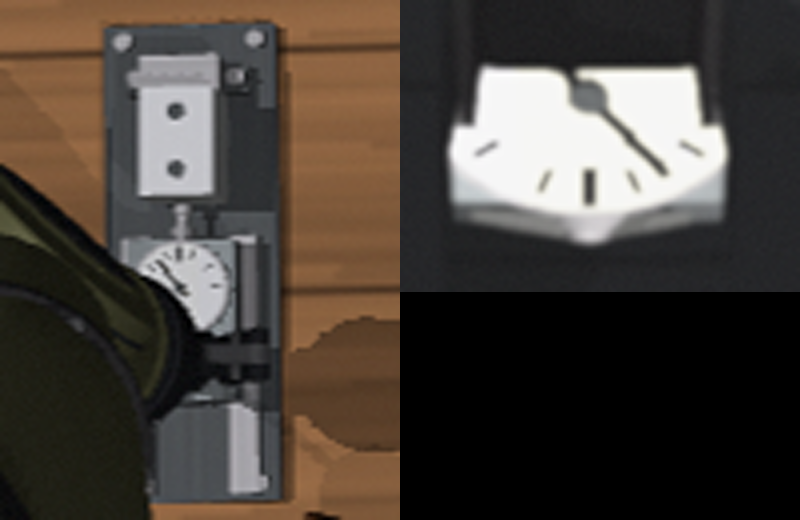

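View pics/d6.png

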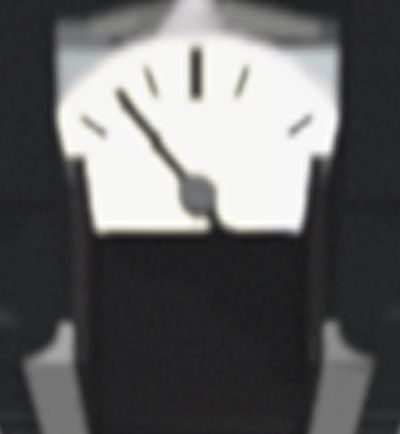

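Rectified, the hub is at (198,195) and the pointer tip at (120,92): 37° (2.1 mm) short of the zero tick.

Request:
play_rows(
  rows=[
    [1,[0,-0.1,0],[0,0,0]],
    [1,[0,-0.06,0],[0,0,0]],
    [1,[0,0,0],[0,0,0]],
  ],
)

```text
time: 5.6
position: [0.5087, 0.1635, 0.0562]
tcp_rot: [-1.207, 1.222, 1.222]
wrist_force: [-17.3, 1.3, 3.5]
opening: 0.023
```

```bash
python3 see.py 7
```

```text
pos [0.5087 0.1635 0.0562] shift tool cm [ 0.32  0.16 -0.  ] turn [-0.0007 -0.0034 -0.0163] f [-17.3   1.3   3.5] open 0.023 t 5.6
```

View pics/d7.png

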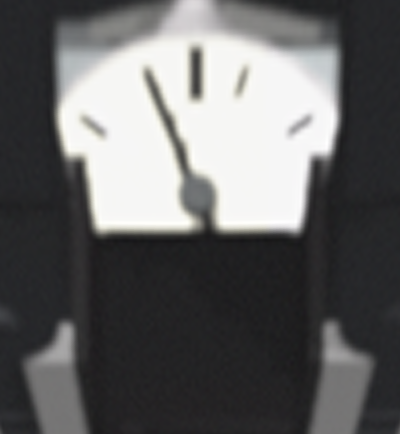

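Request:
play_rows(
  rows=[
    [1,[0,-0.08,0],[0,0,0]],
    [1,[0,-0.06,0],[0,0,0]],
    [1,[0,0,0],[0,0,0]],
  ],
)

```text
time: 6.0
position: [0.5096, 0.1634, 0.0562]
tcp_rot: [-1.207, 1.223, 1.223]
wrist_force: [-17.1, 3.2, 5.6]
opening: 0.0232
```

```bash
python3 see.py 8
```

```text
pos [0.5096 0.1634 0.0562] shift tool cm [0.32 0.26 0.  ] turn [-0.0007 -0.0036 -0.0171] f [-17.1   3.2   5.6] open 0.0232 t 6.0
```

View pics/d8.png

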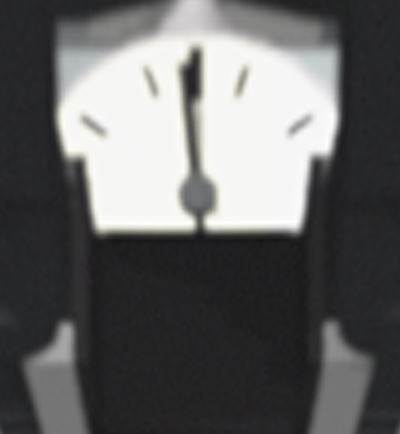

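Request:
play_rows(
  rows=[
    [1,[0,-0.045,0],[0,0,0]],
    [1,[0,0,0],[0,0,0]],
    [1,[0,0,0],[0,0,0]],
  ],
)

```text
time: 6.4
position: [0.5099, 0.1634, 0.0562]
tcp_rot: [-1.206, 1.223, 1.223]
wrist_force: [-18.2, 2.0, 6.0]
opening: 0.0232
```

```bash
python3 see.py 9
```

```text
pos [0.5099 0.1634 0.0562] shift tool cm [0.32 0.28 0.  ] turn [-0.0007 -0.0036 -0.0173] f [-18.2   2.    6. ] open 0.0232 t 6.4
```

View pics/d9.png

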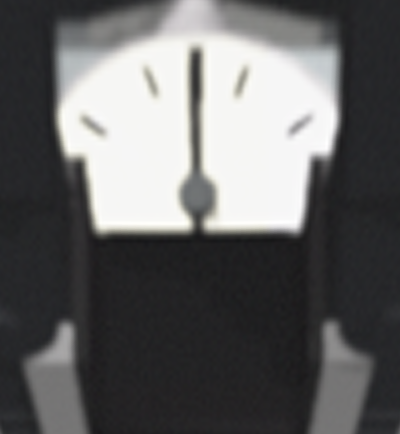

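View pics/c9.png

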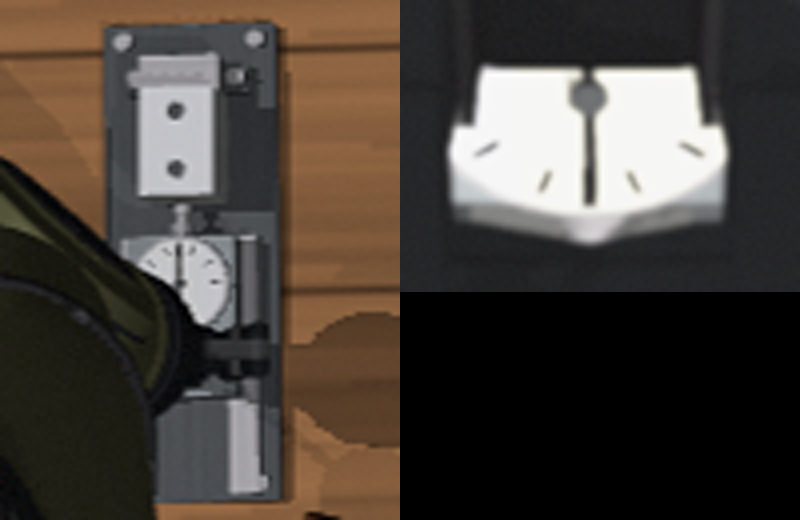

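The pointer is on zero, and the wrist force of 18 N matches friction plus spring. Next I relax the arm's push before letting go.

Request:
play_rows(
  rows=[
    [1,[0,0.2,0],[0,0,0]],
    [1,[0,0.2,0],[0,0,0]],
    [1,[0,0.1,0],[0,0,0]],
    [1,[0,0,0],[0,0,0]],
  ],
)

```text
time: 6.9
position: [0.51, 0.1635, 0.0562]
tcp_rot: [-1.208, 1.216, 1.217]
wrist_force: [-7.8, 1.6, -4.0]
opening: 0.0232
```

Request:
play_rows(
  rows=[
    [1,[0,0.15,0],[0,0,0]],
    [1,[0,0,0],[0,0,0]],
    [-0.4,[0,0,0],[0,0,0]],
    [-0.4,[0,0,0],[0,0,0]],
    [-0.4,[0,0,0],[0,0,0]],
  ],
)

```text
time: 7.4
position: [0.5152, 0.1633, 0.0579]
tcp_rot: [-1.209, 1.207, 1.207]
wrist_force: [0.2, 0.5, 0.4]
opening: 0.06
```

```bash
python3 see.py 10
```

```text
pos [0.5152 0.1633 0.0579] shift tool cm [0.49 0.82 0.  ] turn [-0.0053  0.0005  0.0027] f [0.2 0.5 0.4] open 0.06 t 7.4
```

View pics/d10.png

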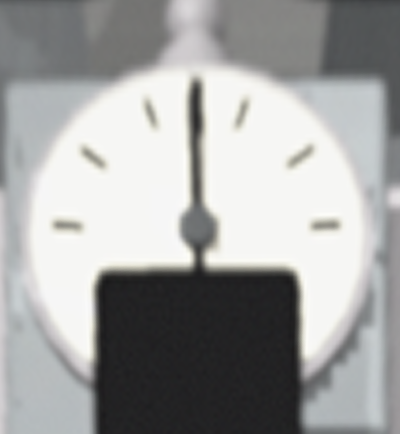

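Zero holds after release: the pointer tip at (195,80) lies on the thick tick, with the hub at (198,228).

Request:
play_rows(
  rows=[
    [-0.4,[-2,0,0],[0,0,0]],
    [-0.4,[-4,0,0],[0,0,0]],
    [-0.4,[-4,0,0],[0,0,0]],
    [-0.4,[-3,-2,0],[0,0,0]],
    [-0.7,[0,-3,0],[0,0,0]],
    [-0.7,[0,-1.5,0],[0,0,0]],
    [-0.7,[0,0,0],[0,0,0]],
  ],
)

```text
time: 8.2
position: [0.5813, 0.1627, 0.1878]
tcp_rot: [-1.208, 1.208, 1.205]
wrist_force: [0.0, -0.5, -0.3]
opening: 0.0728
```

```bash
cat > big.py <<'E'
from m import *
n=sys.argv[1]
to([.63,.163,.024],np.pi/2+.0045)
im,d,c=grab('wrist',n); P=fcloud(d,c); X,Y,Z=P[...,0],P[...,1],P[...,2]
def sel(x0,x1,y0,y1,z0,z1): 
    m=(X>x0)&(X<x1)&(Y>y0)&(Y<y1)&(Z>z0)&(Z<z1)&(d>0); return P[m]
E
python3 - a11 <<'E'
exec(open('big.py').read())
rect(sel(.3,.75,.08,.26,.008,.1),'bed')
rect(sel(.55,.70,.08,.26,.059,.068),'master')
rect(sel(.4,.6,.08,.26,.080,.092),'grip')
rect(sel(.655,.75,.08,.26,.038,.048),'anv')
cv2.imwrite('pics/a11r.png',np.hstack([fview(im,c,.55,.73,.10,.22,z,.0004) for z in(.034,.044,.062)])[:,:,::-1])
E
```

```text
pos [0.5813 0.1627 0.1878] shift tool cm [16.39 -4.82  0.03] turn [-0.0071  0.0006  0.0033] f [ 0.  -0.5 -0.3] open 0.0728 t 8.2
bed 24820 [570.  163.6] [275.2 101. ] 0.14 z [0.0106 0.0174 0.0625]
master 2657 [631.  162.2] [40.3 61.3] 89.86 z [0.0605 0.0616 0.0627]
grip 1022 [508.4 163.3] [24.  23.5] 89.84 z [0.0842 0.0855 0.0867]
anv 382 [676.7 165.9] [20.9 47.4] 16.62 z [0.0421 0.0434 0.0446]
```

View pics/a11r.png

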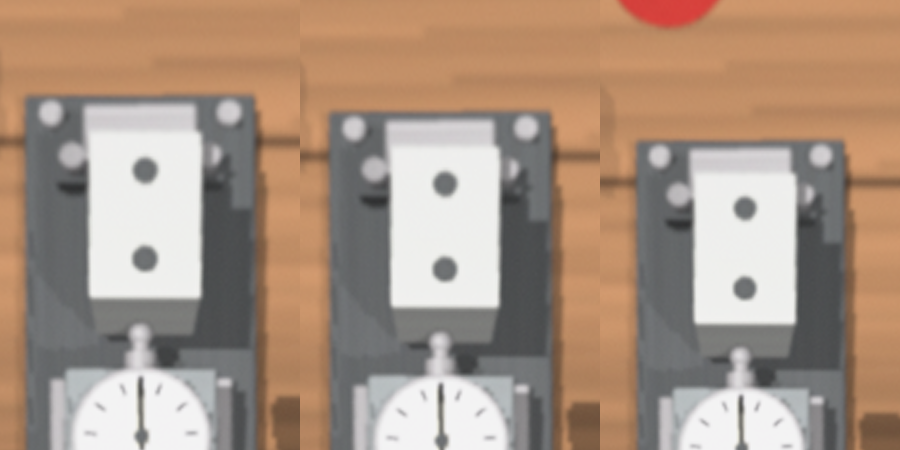

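View pics/a11.png

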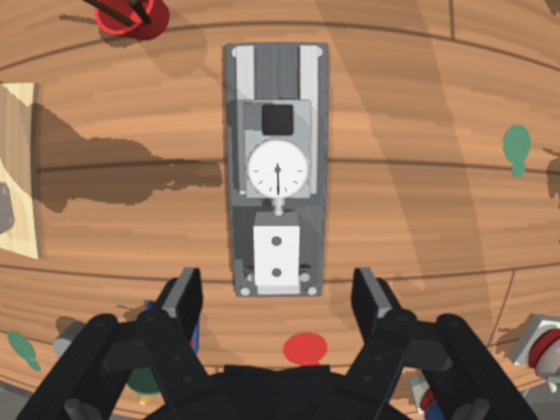

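The master is now flush against the anvil, centred at (0.631,0.162). The carriage grip at x=0.5084 gives the same anvil face (0.6614), and the dial still reads zero. Next I grasp the master.

Request:
play_rows(
  rows=[
    [-0.6,[3,-2.4,0],[0,0,0]],
    [-0.6,[3,-2.4,0],[0,0,0]],
    [-0.6,[3,0,0],[0,0,0]],
    [-0.6,[2,0,0],[0,0,0]],
    [-0.6,[0,0,0],[0,0,0]],
  ],
)

```text
time: 8.75
position: [0.6229, 0.1627, 0.074]
tcp_rot: [-1.208, 1.216, 1.215]
wrist_force: [-0.1, 0.2, -0.4]
opening: 0.0684
```

```bash
python3 - a12 <<'E'
from h import *
to([.631,.1622,.024],np.pi/2+.0035)
E
```

```text
pos [0.6229 0.1627 0.074 ] shift tool cm [ 5.   -0.85 -0.04] turn [-0.0021 -0.0024 -0.0077] f [-0.1  0.2 -0.4] open 0.0684 t 8.75
```

Request:
play_rows(
  rows=[
    [-0.6,[0,0,0],[0,0,0]],
    [-0.6,[0,0,0],[0,0,0]],
  ],
)

```text
time: 8.95
position: [0.6272, 0.1641, 0.0789]
tcp_rot: [-1.21, 1.207, 1.209]
wrist_force: [0.1, -0.2, 0.3]
opening: 0.0683
```

```bash
python3 - a12 <<'E'
from h import *
to([.631,.1622,.024],np.pi/2+.0035)
E
```

```text
pos [0.6272 0.1641 0.0789] shift tool cm [ 5.49 -0.37 -0.2 ] turn [-0.0029  0.001   0.0021] f [ 0.1 -0.2  0.3] open 0.0683 t 8.95
```

Request:
play_rows(
  rows=[
    [-0.6,[1.5,-0.3,-0.15],[0,0,0]],
    [-0.6,[2,0,0],[0,0,0]],
    [-0.6,[1.5,0,0],[0,0,0]],
    [-0.6,[0.4,0,0],[0,0,0]],
    [-0.6,[0,0,0],[0,0,0]],
    [-0.6,[0,0,0],[0,0,0]],
  ],
)

```text
time: 9.55
position: [0.6302, 0.1622, 0.0238]
tcp_rot: [-1.209, 1.208, 1.209]
wrist_force: [-0.2, 0.1, 1.0]
opening: 0.0685
```

```bash
python3 - a12 <<'E'
from h import *
to([.631,.1622,.024],np.pi/2+.0035)
E
```

```text
pos [0.6302 0.1622 0.0238] shift tool cm [-0.02 -0.08 -0.  ] turn [-0.0032  0.0005  0.0009] f [-0.2  0.1  1. ] open 0.0685 t 9.55
```

Request:
play_rows(
  rows=[
    [1,[0,0,0],[0,0,0]],
    [1,[0,0,0],[0,0,0]],
    [1,[0,0,0],[0,0,0]],
    [1,[0,0,0],[0,0,0]],
    [1,[0,0,0],[0,0,0]],
  ],
  newtons=50,
)

```text
time: 10.05
position: [0.6303, 0.1622, 0.0242]
tcp_rot: [-1.21, 1.208, 1.209]
wrist_force: [-0.5, 0.2, 5.0]
opening: 0.0398
```

```bash
python3 - a12 <<'E'
from h import *
to([.631,.1622,.024],np.pi/2+.0035)
E
```

```text
pos [0.6303 0.1622 0.0242] shift tool cm [ 0.02 -0.07 -0.  ] turn [-0.0032  0.0005  0.0013] f [-0.5  0.2  5. ] open 0.0398 t 10.05
```

Gripped at 39.8 mm. Lifting slowly.

Request:
play_rows(
  rows=[
    [1,[-0.6,0,0],[0,0,0]],
    [1,[-1,0,0],[0,0,0]],
    [1,[-1,0,0],[0,0,0]],
    [1,[-1,0,0],[0,0,0]],
    [1,[-2,0,0],[0,0,0]],
    [1,[-3,0,0],[0,0,0]],
    [1,[-3,0,0],[0,0,0]],
    [1,[-3,0,0],[0,0,0]],
  ],
)

```text
time: 10.85
position: [0.6283, 0.1618, 0.1707]
tcp_rot: [-1.209, 1.211, 1.211]
wrist_force: [-0.0, -0.5, -4.3]
opening: 0.0397
```

Run:
```python
from h import *
to([.49,-.195,.17],np.pi/2-.165)
grab('scene','s13');im,d,c=load('scene0');P=cloud(d,c);Z=P[...,2]
# pallet corners from scene & top
for s in('scene0','top0'):
    im,d,c=load(s);P=cloud(d,c);m=((P[...,2]>.0085)&(P[...,2]<.0165)&(P[...,0]>.4)&(P[...,0]<.7)&(P[...,1]<-.1)&(P[...,1]>-.32)).astype(np.uint8)
    m=cv2.morphologyEx(m,cv2.MORPH_OPEN,np.ones((5,5),np.uint8))>0
    r=cv2.minAreaRect((P[m][:,:2]*1000).astype(np.float32));print(s,r)
```

```text
pos [0.6283 0.1618 0.1707] shift tool cm [  0.12  13.85 -35.67] turn [ 0.1658 -0.0006 -0.0023] f [-0.  -0.5 -4.3] open 0.0397 t 10.85
scene0 ((547.0374755859375, -204.63473510742188), (130.6680450439453, 231.92344665527344), 80.11148834228516)
top0 ((546.0670166015625, -205.71636962890625), (130.1945343017578, 229.8671417236328), 80.41389465332031)
```

View pics/s13.png

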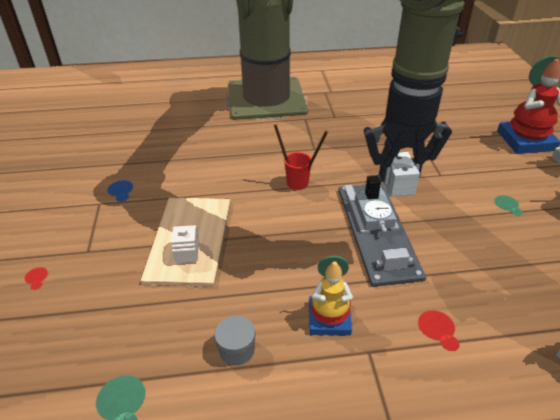

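Request:
play_rows(
  rows=[
    [1,[0,0.7,-1.8],[0,0,0]],
    [1,[0,1.4,-3.5],[0,0,0]],
    [1,[0,1.4,-3.5],[0,0,0]],
    [1,[0,1.4,-3.5],[0,0,0]],
    [1,[0,1.4,-3.5],[0,0,0]],
    [1,[0,1.4,-3.5],[0,0,0]],
    [1,[0,1.4,-3.5],[0,0,0]],
    [1,[0,1.4,-3.5],[0,0,0]],
  ],
)

```text
time: 11.7
position: [0.5231, -0.1021, 0.1696]
tcp_rot: [-1.209, 1.21, 1.211]
wrist_force: [-0.2, -0.4, -3.5]
opening: 0.0395
```

Request:
play_rows(
  rows=[
    [1,[0,1.4,-3.5],[0,0,0]],
    [1,[0,1.4,-3.2],[0,0,0]],
    [1,[0,1,-2.4],[0,0,0]],
    [1,[0,0,0],[0.083,0,0]],
    [1,[0,0,0],[0.083,0,0]],
    [1,[0,0,0],[0,0,0]],
    [1,[0,0,0],[0,0,0]],
  ],
)

```text
time: 12.4
position: [0.4865, -0.1916, 0.1695]
tcp_rot: [-1.088, 1.282, 1.089]
wrist_force: [0.2, -0.7, -3.2]
opening: 0.0395
```

Run:
```python
from h import *
to([.4854,-.1947,.0245],np.pi/2-.169)
im,d,c=grab('wrist','w14')
```

```text
pos [ 0.4865 -0.1916  0.1695] shift tool cm [14.5   0.05 -0.32] turn [ 0.0058  0.0001 -0.0006] f [ 0.2 -0.7 -3.2] open 0.0395 t 12.4
```

View pics/w14.png

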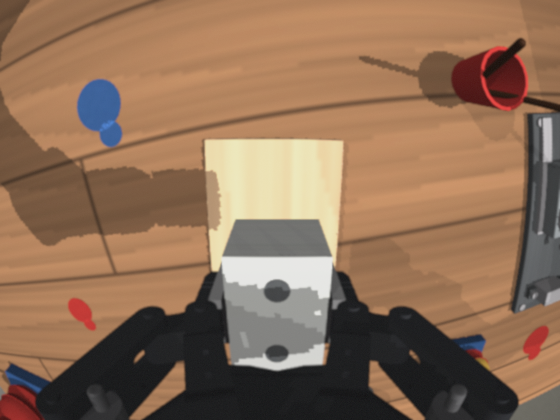

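The master is held square over the pallet's free half (pallet edges at columns 205 and 343). Lowering.

Request:
play_rows(
  rows=[
    [1,[3,0,-0.3],[0,0,0]],
    [1,[4,0,0],[0,0,0]],
    [1,[3,0,0],[0,0,0]],
    [1,[2,0,0],[0,0,0]],
    [1,[1,0,0],[0,0,0]],
    [1,[0.8,0,0],[0,0,0]],
    [1,[0.3,0,0],[0,0,0]],
    [1,[0,0,0],[0,0,0]],
  ],
)

```text
time: 13.25
position: [0.4867, -0.1951, 0.0286]
tcp_rot: [-1.087, 1.282, 1.086]
wrist_force: [-0.1, -0.8, -3.3]
opening: 0.0393
```

Run:
```python
from h import *
to([.4854,-.1947,.0245],np.pi/2-.169)
```

```text
pos [ 0.4867 -0.1951  0.0286] shift tool cm [0.41 0.14 0.01] turn [0.0035 0.0001 0.0008] f [-0.1 -0.8 -3.3] open 0.0393 t 13.25
```

Request:
play_rows(
  rows=[
    [1,[0.2,0,0],[0,0,0]],
    [1,[0.2,0,0],[0,0,0]],
    [1,[0.1,0,0],[0,0,0]],
    [1,[0,0,0],[0,0,0]],
  ],
)

```text
time: 13.65
position: [0.4866, -0.1952, 0.0241]
tcp_rot: [-1.087, 1.283, 1.085]
wrist_force: [-1.3, -0.4, 4.5]
opening: 0.0395
```

Request:
play_rows(
  rows=[
    [-0.6,[0,0,0],[0,0,0]],
    [-0.6,[0,0,0],[0,0,0]],
    [-0.6,[0,0,0],[0,0,0]],
    [-0.6,[-1.5,0,0],[0,0,0]],
    [-0.6,[-3,0,0],[0,0,0]],
    [-0.6,[-4,0,0],[0,0,0]],
    [-0.6,[-4,0,0],[0,0,0]],
    [-0.6,[-3,0,0],[0,0,0]],
  ],
)

```text
time: 14.45
position: [0.4867, -0.1951, 0.1805]
tcp_rot: [-1.087, 1.282, 1.085]
wrist_force: [1.1, -1.4, -0.4]
opening: 0.0683
```

Request:
play_rows(
  rows=[
    [-0.6,[0,-1,0],[0,0,0]],
    [-0.6,[0,-2,0],[0,0,0]],
    [-0.6,[0,-1,0],[0,0,0]],
    [-0.6,[0,0,0],[0,0,0]],
    [-0.6,[0,0,0],[0,0,0]],
  ],
)

```text
time: 14.95
position: [0.5248, -0.2014, 0.1773]
tcp_rot: [-1.085, 1.284, 1.088]
wrist_force: [0.2, 0.9, 0.2]
opening: 0.0684
```

Run:
```python
from m import *
to([.592,-.208,.17],np.pi/2-.036)
im,d,c=grab('wrist','w15'); P=fcloud(d,c); X,Y,Z=P[...,0],P[...,1],P[...,2]
def sel(x0,x1,y0,y1,z0,z1): 
    m=(X>x0)&(X<x1)&(Y>y0)&(Y<y1)&(Z>z0)&(Z<z1)&(d>0); return P[m]
rect(sel(.42,.54,-.27,-.13,.059,.066),'master')
rect(sel(.55,.66,-.27,-.13,.047,.08),'plinth')
rect(sel(.55,.66,-.27,-.13,.059,.065),'plinth top')
rect(sel(.55,.66,-.27,-.13,.053,.058),'plinth mid')
rect(sel(.55,.66,-.27,-.13,.067,.08),'stub')
rect(sel(.4,.7,-.3,-.1,.009,.015),'pallet')
cv2.imwrite('pics/w15r.png',np.hstack([fview(im,c,.44,.67,-.27,-.14,z,.0005) for z in(.012,.062)])[:,:,::-1])
```

```text
pos [ 0.5248 -0.2014  0.1773] shift tool cm [ 0.71 -6.74  0.45] turn [-0.1296  0.0004 -0.0025] f [0.2 0.9 0.2] open 0.0684 t 14.95
master 3669 [ 487.1 -195.3] [40.7 60.1] 80.36 z [0.0604 0.0616 0.0627]
plinth 2518 [ 591.2 -207.9] [40.7 61.4] 87.88 z [0.0493 0.0612 0.0712]
plinth top 1511 [ 591.1 -207.9] [40.7 41.1] 88.11 z [0.0604 0.0615 0.0626]
plinth mid 376 [ 591.  -207.8] [40.2 51.1] 88.36 z [0.0539 0.0557 0.0571]
stub 216 [ 590.7 -208.1] [13.3 15.1] 79.43 z [0.0684 0.0714 0.0725]
pallet 20367 [ 545.7 -205.2] [130.7 230.6] 80.2 z [0.0104 0.0116 0.0127]
```

View pics/w15r.png

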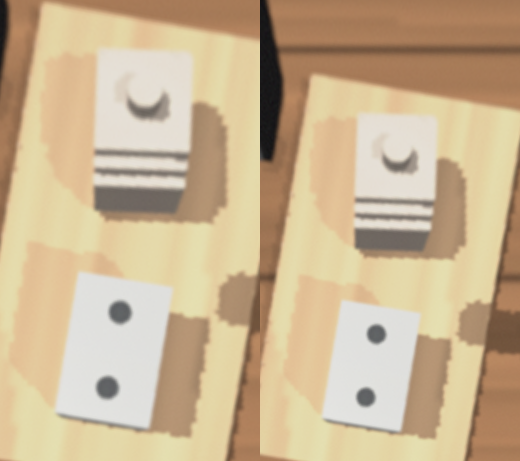

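View pics/w15.png

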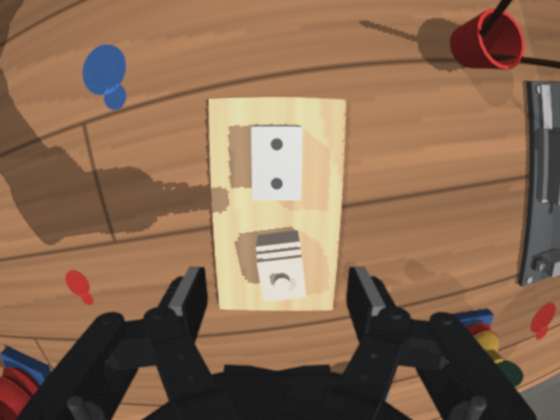

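The master stands on the free half at (0.487,-0.195), 49.6 mm above the board. The plinth is at (0.591,-0.208) with yaw -2°. Moving over it.

Request:
play_rows(
  rows=[
    [-0.6,[0,-2,0.1],[0,0,0]],
    [-0.6,[0,-2.6,0.2],[0,0,0]],
    [-0.6,[0,-2,0.1],[0,0,0]],
    [-0.6,[0,0,0],[-0.065,0,0]],
    [-0.6,[0,0,0],[-0.065,0,0]],
    [-0.6,[0,0,0],[0,0,0]],
    [-0.6,[0,0,0],[0,0,0]],
  ],
)

```text
time: 15.7
position: [0.5907, -0.2086, 0.1779]
tcp_rot: [-1.181, 1.227, 1.183]
wrist_force: [0.0, 0.5, 0.2]
opening: 0.0682
```

Run:
```python
from h import *
to([.591,-.2079,.0245],np.pi/2-.035)
```

```text
pos [ 0.5907 -0.2086  0.1779] shift tool cm [15.34 -0.05  0.07] turn [-0.0023  0.0002 -0.0013] f [0.  0.5 0.2] open 0.0682 t 15.7
```

Request:
play_rows(
  rows=[
    [-0.6,[3,0,0.05],[0,0,0]],
    [-0.6,[4,0,0],[0,0,0]],
    [-0.6,[3,0,0],[0,0,0]],
    [-0.6,[2,0,0],[0,0,0]],
    [-0.6,[2,0,0],[0,0,0]],
    [-0.6,[1.2,0,0],[0,0,0]],
    [-0.6,[0,0,0],[0,0,0]],
    [-0.6,[0,0,0],[0,0,0]],
  ],
)

```text
time: 16.5
position: [0.5919, -0.2081, 0.0268]
tcp_rot: [-1.183, 1.226, 1.182]
wrist_force: [-0.3, 0.7, 0.8]
opening: 0.068
```

Request:
play_rows(
  rows=[
    [1,[0,0,0],[0,0,0]],
    [1,[0,0,0],[0,0,0]],
    [1,[0,0,0],[0,0,0]],
    [1,[0,0,0],[0,0,0]],
    [1,[0,0,0],[0,0,0]],
  ],
  newtons=40,
)

```text
time: 17.0
position: [0.5924, -0.2083, 0.0275]
tcp_rot: [-1.184, 1.225, 1.181]
wrist_force: [-0.6, 0.3, 6.2]
opening: 0.0399
```

Run:
```python
from h import *
to([.591,-.2079,.0245],np.pi/2-.035)
```

```text
pos [ 0.5924 -0.2083  0.0275] shift tool cm [0.3  0.14 0.03] turn [-0.001  -0.0004  0.0021] f [-0.6  0.3  6.2] open 0.0399 t 17.0
```

Request:
play_rows(
  rows=[
    [1,[-1,0,0],[0,0,0]],
    [1,[-3,0,0],[0,0,0]],
    [1,[-4,0,0],[0,0,0]],
    [1,[-4,0,0],[0,0,0]],
    [1,[-3,0,0],[0,0,0]],
    [1,[0,0,0],[-0.035,0,0]],
    [1,[0,0,0],[0,0,0]],
  ],
)

```text
time: 17.7
position: [0.5912, -0.2083, 0.1767]
tcp_rot: [-1.209, 1.209, 1.209]
wrist_force: [0.0, -1.0, -2.9]
opening: 0.0396
```

Run:
```python
from h import *
to([.62,.1636,.17],np.pi/2+.0035)
```

```text
pos [ 0.5912 -0.2083  0.1767] shift tool cm [ 0.66 -2.88 37.19] turn [-0.0037 -0.0003  0.0002] f [ 0.  -1.  -2.9] open 0.0396 t 17.7
```

Request:
play_rows(
  rows=[
    [1,[0,-0.2,2],[0,0,0]],
    [1,[0,-0.3,4],[0,0,0]],
    [1,[0,-0.3,4],[0,0,0]],
    [1,[0,-0.3,4],[0,0,0]],
    [1,[0,-0.3,4],[0,0,0]],
    [1,[0,-0.3,4],[0,0,0]],
    [1,[0,-0.3,4],[0,0,0]],
    [1,[0,-0.3,4],[0,0,0]],
  ],
)

```text
time: 18.5
position: [0.6131, 0.0929, 0.1741]
tcp_rot: [-1.207, 1.214, 1.211]
wrist_force: [1.1, -0.1, -1.8]
opening: 0.0398
```

Request:
play_rows(
  rows=[
    [1,[0,-0.2,3.5],[-0.0037,0,0]],
    [1,[0,-0.3,2.5],[0,0,0]],
    [1,[0,-0.1,1.2],[0,0,0]],
    [1,[0,0,0],[0,0,0]],
    [1,[0,0,0],[0,0,0]],
    [1,[0,0,0],[0,0,0]],
  ],
)

```text
time: 19.1
position: [0.6208, 0.1607, 0.1757]
tcp_rot: [-1.21, 1.212, 1.208]
wrist_force: [0.1, -0.0, -0.9]
opening: 0.0395
```

Run:
```python
from m import *
to([.63,.1636,.0275],np.pi/2+.0035)
im,d,c=grab('wrist','w18'); P=fcloud(d,c); X,Y,Z=P[...,0],P[...,1],P[...,2]
p,T,s=tool()
def sel(x0,x1,y0,y1,z0,z1): 
    m=(X>x0)&(X<x1)&(Y>y0)&(Y<y1)&(Z>z0)&(Z<z1)&(d>0); return P[m]
z=p[2]
for a,b in((.031,.038),(.0275,.0305),(.021,.026)): rect(sel(p[0]-.05,p[0]+.05,p[1]-.019,p[1]+.019,z+a,z+b),'plinth lvl')
rect(sel(.3,.75,.08,.26,.008,.1),'bed')
rect(sel(.4,.6,.08,.26,.080,.092),'grip')
cv2.imwrite('pics/w18z.png',cv2.resize(im[100:420,130:430],None,fx=1.8,fy=1.8)[:,:,::-1])
```

```text
pos [0.6208 0.1607 0.1757] shift tool cm [14.82 -0.94  0.32] turn [-0.0039 -0.0025 -0.0009] f [ 0.1 -0.  -0.9] open 0.0395 t 19.1
plinth lvl 6680 [619.8 161.1] [38.  42.3] 90.0 z [0.2087 0.2098 0.2108]
plinth lvl 1156 [597.3 161.1] [38.   6.4] 89.51 z [0.2036 0.2042 0.2059]
plinth lvl 1504 [592.4 161. ] [ 7.5 38.1] 2.32 z [0.1972 0.1981 0.2011]
bed 22278 [557.7 163.6] [250.6 101. ] 0.28 z [0.0106 0.0131 0.0832]
grip 1145 [508.6 163.7] [24.  24.3] 90.0 z [0.0837 0.0855 0.0867]
```

View pics/w18z.png

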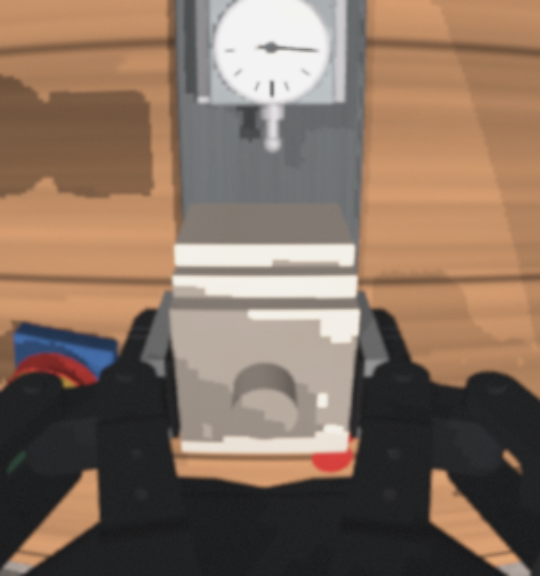

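The dial is free again (pointer at its rest position, tip visible at (272,140)). The plinth is held level, with its centre 1.4 mm behind the TCP. I'll let the arm settle before aligning.

Request:
play_rows(
  rows=[
    [1,[3,-0.5,0],[-0.004,0,0]],
    [1,[3,-0.5,0],[0,0,0]],
    [1,[2,0,0],[0,0,0]],
    [1,[0,0,0],[0,0,0]],
    [1,[0,0,0],[0,0,0]],
    [1,[0,0,0],[0,0,0]],
  ],
)

```text
time: 19.75
position: [0.6318, 0.1639, 0.0979]
tcp_rot: [-1.214, 1.204, 1.212]
wrist_force: [0.2, -0.0, -1.8]
opening: 0.0396
```

Run:
```python
from m import *
to([.6313,.1638,.0275],np.pi/2+.0035)
im,d,c=grab('wrist','w19'); P=fcloud(d,c); X,Y,Z=P[...,0],P[...,1],P[...,2]
grab('scene','s19'); 
p,T,s=tool(); z=p[2]
to([.6313,.1638,.0275],np.pi/2+.0035)
def sel(x0,x1,y0,y1,z0,z1): 
    m=(X>x0)&(X<x1)&(Y>y0)&(Y<y1)&(Z>z0)&(Z<z1)&(d>0); return P[m]
# faces: -x face plane & top edge positions in a central strip
S=sel(p[0]-.06,p[0]+.05,p[1]-.015,p[1]+.015,z-.03,z+.05)
for a in np.arange(-.012,.040,.003):
    q=S[(S[:,2]>z+a)&(S[:,2]<z+a+.003)]
    if len(q): print(round(a,3),len(q),(np.percentile(q[:,0],[5,50,95])-p[0]).round(4))
cv2.imwrite('pics/w19z.png',cv2.resize(im[100:420,130:430],None,fx=1.8,fy=1.8)[:,:,::-1])
```

```text
pos [0.6318 0.1639 0.0979] shift tool cm [ 7.04  0.07 -0.02] turn [0.0027 0.0009 0.0026] f [ 0.2 -0.  -1.8] open 0.0396 t 19.75
pos [0.6316 0.1642 0.0979] shift tool cm [ 7.04  0.05 -0.04] turn [0.0032 0.0009 0.0026] f [ 0.2  0.1 -0.5] open 0.0397 t 19.85
-0.009 67 [-0.0312 -0.0309 -0.0307]
-0.006 122 [-0.0313 -0.031  -0.0306]
-0.003 135 [-0.0313 -0.031  -0.0306]
-0.0 146 [-0.0314 -0.031  -0.0307]
0.003 141 [-0.0313 -0.031  -0.0307]
0.006 159 [-0.0313 -0.031  -0.0306]
0.009 170 [-0.0313 -0.031  -0.0306]
0.012 160 [-0.0314 -0.031  -0.0306]
0.015 203 [-0.0313 -0.031  -0.0306]
0.018 228 [-0.0314 -0.031  -0.0268]
0.021 1051 [-0.031  -0.0283 -0.0258]
0.024 275 [-0.0264 -0.0258 -0.0231]
0.027 1077 [-0.026  -0.0233 -0.0208]
0.03 395 [-0.0216 -0.0209  0.0054]
0.033 4650 [-0.0203 -0.0077  0.0171]
0.036 136 [-0.0082 -0.0073 -0.0039]
0.039 159 [-0.0082 -0.0072 -0.0037]
```

View pics/w19z.png

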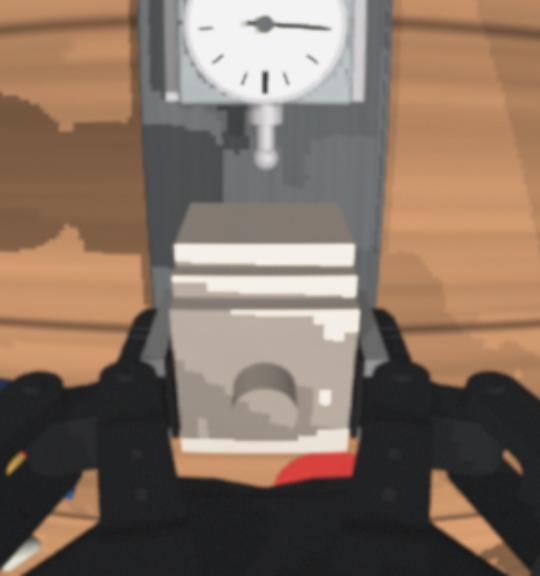

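View pics/s19.png

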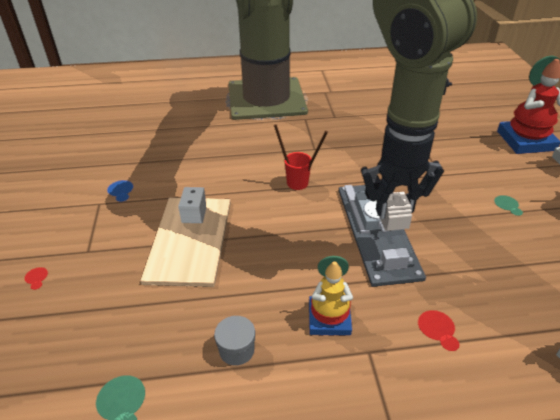

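The plinth is level and its -x face is 31.0 mm behind the TCP. It is aligned to about 1.3 mm short of the anvil, so I lower to just above the anvil top and re-check.

Request:
play_rows(
  rows=[
    [1,[1.5,0.07,0],[0.003,0,0.0026]],
    [1,[1.5,0,0],[0,0,0]],
    [1,[0.4,0,0],[0,0,0]],
    [1,[0,0,0],[0,0,0]],
    [1,[0,0,0],[0,0,0]],
    [1,[0,0,0],[0,0,0]],
  ],
)

```text
time: 20.45
position: [0.6303, 0.1642, 0.0627]
tcp_rot: [-1.211, 1.208, 1.214]
wrist_force: [0.3, 0.3, -1.8]
opening: 0.0392
```

Run:
```python
from m import *
to([.6310,.1638,.0275],np.pi/2+.0035)
im,d,c=grab('wrist','w20'); P=fcloud(d,c); X,Y,Z=P[...,0],P[...,1],P[...,2]
p,T,s=tool(); z=p[2]
to([.6310,.1638,.0275],np.pi/2+.0035)
def sel(x0,x1,y0,y1,z0,z1): 
    m=(X>x0)&(X<x1)&(Y>y0)&(Y<y1)&(Z>z0)&(Z<z1)&(d>0); return P[m]
q=sel(p[0]-.05,p[0]-.02,p[1]-.015,p[1]+.015,z,z+.015); print('face x',np.median(q[:,0]),'slope',np.polyfit(q[:,1],q[:,0],1)[0])
rect(sel(.4,.6,.08,.26,.080,.092),'grip')
q=sel(.55,.65,.156,.171,.026,.042);q=q[q[:,0]<p[0]-.033]; print('tip max x',np.percentile(q[:,0],[90,99,100]))
cv2.imwrite('pics/w20z.png',cv2.resize(im[100:420,130:430],None,fx=1.8,fy=1.8)[:,:,::-1])
```

```text
pos [0.6303 0.1642 0.0627] shift tool cm [ 3.52 -0.08 -0.04] turn [ 0.0005  0.0004 -0.0018] f [ 0.3  0.3 -1.8] open 0.0392 t 20.45
pos [0.6303 0.1642 0.0627] shift tool cm [ 3.52 -0.07 -0.04] turn [ 0.0004  0.0004 -0.0017] f [ 0.3 -0.4 -1.5] open 0.0392 t 20.5
face x 0.5991995753295247 slope -0.0015044883664584766
grip 2786 [553.6 163.9] [40.2 92.9] 89.89 z [0.0812 0.0852 0.0865]
tip max x [0.5948698  0.59692427 0.59729347]
```

View pics/w20z.png

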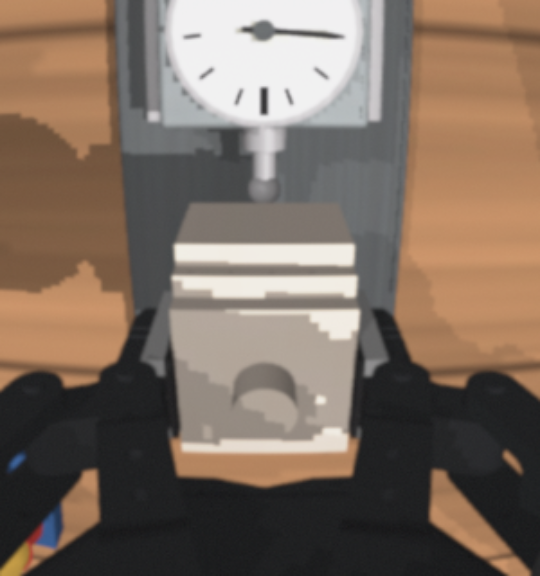

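Request:
play_rows(
  rows=[
    [1,[0.2,-0.07,-0.03],[0,0,0]],
    [1,[0.5,0,0],[0,0,0]],
    [1,[0.5,0,0],[0,0,0]],
    [1,[0.4,0,0],[0,0,0]],
    [1,[0.4,0,0],[0,0,0]],
    [1,[0,0,0],[0,0,0]],
  ],
)

```text
time: 21.1
position: [0.6321, 0.1638, 0.0421]
tcp_rot: [-1.211, 1.207, 1.212]
wrist_force: [5.2, -0.2, -1.8]
opening: 0.0395
```

Run:
```python
from h import *
to([.6310,.1638,.0275],np.pi/2+.0035)
```

```text
pos [0.6321 0.1638 0.0421] shift tool cm [1.46 0.11 0.  ] turn [0.0002 0.0008 0.0003] f [ 5.2 -0.2 -1.8] open 0.0395 t 21.1
```

The plunger has cammed in: about 5 N on the tool along +x, and no jam. Continuing down.

Request:
play_rows(
  rows=[
    [1,[0.4,0,0],[0,0,0]],
    [1,[0.4,0,0],[0,0,0]],
    [1,[0.3,0,0],[0,0,0]],
    [1,[0.2,0,0],[0,0,0]],
    [1,[0,0,0],[0,0,0]],
  ],
)

```text
time: 21.6
position: [0.6313, 0.1636, 0.0287]
tcp_rot: [-1.211, 1.208, 1.213]
wrist_force: [5.6, 0.7, -3.7]
opening: 0.0396
```

Run:
```python
from h import *
to([.6310,.1638,.0275],np.pi/2+.0035)
```

```text
pos [0.6313 0.1636 0.0287] shift tool cm [0.12 0.03 0.02] turn [ 0.0002  0.0004 -0.0013] f [ 5.6  0.7 -3.7] open 0.0396 t 21.6
```

Request:
play_rows(
  rows=[
    [1,[0.1,0,0],[0,0,0]],
    [1,[0.1,0,0],[0,0,0]],
    [1,[0,0,0],[0,0,0]],
  ],
)

```text
time: 21.9
position: [0.6316, 0.1636, 0.0275]
tcp_rot: [-1.211, 1.208, 1.212]
wrist_force: [6.2, -0.3, 1.5]
opening: 0.0394
```

Run:
```python
from h import *
to([.6310,.1638,.0275],np.pi/2+.0035)
```

```text
pos [0.6316 0.1636 0.0275] shift tool cm [0.   0.06 0.02] turn [ 0.0001  0.0004 -0.0005] f [ 6.2 -0.3  1.5] open 0.0394 t 21.9
```

It rests on the bed (vertical force turned positive) and is about 1 mm short of the anvil. I'll ease it up to the anvil before releasing.

Request:
play_rows(
  rows=[
    [1,[0,-0.05,0],[0,0,0]],
    [1,[0,-0.05,0],[0,0,0]],
    [1,[0,0,0],[0,0,0]],
  ],
)

```text
time: 22.2
position: [0.6317, 0.1636, 0.0275]
tcp_rot: [-1.211, 1.209, 1.214]
wrist_force: [2.6, -0.8, 4.4]
opening: 0.0394
```

```bash
sed -i 's/\.0465,\.00015/.0465,.00015/; s/gx=pos\[0\]-\.002/gx=.5085/' see.py; python3 see.py 21
```

```text
pos [0.6317 0.1636 0.0275] shift tool cm [-2.52 12.47  0.02] turn [-0.0007  0.0001 -0.0023] f [ 2.6 -0.8  4.4] open 0.0394 t 22.2
```

View pics/d21.png

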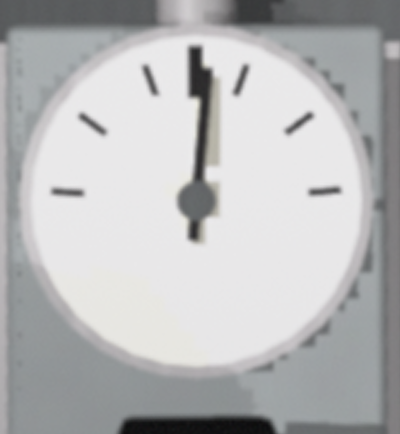

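View pics/w21.png

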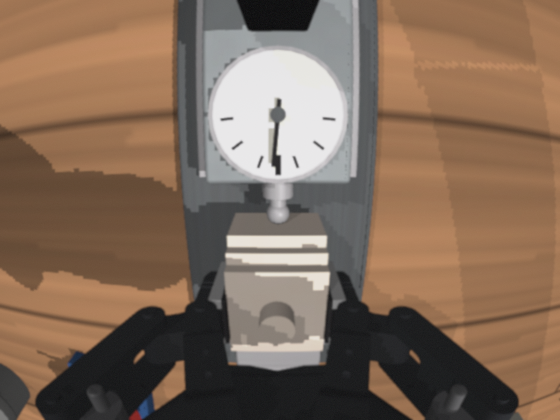

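The dial reads just past zero (pointer tip (207,70), hub (196,200)). Releasing.

Request:
play_rows(
  rows=[
    [-0.6,[0,0,0],[0,0,0]],
    [-0.6,[0,0,0],[0,0,0]],
    [-0.6,[0,0,0],[0,0,0]],
    [-0.6,[0,0,0],[0,0,0]],
  ],
)

```text
time: 22.7
position: [0.6304, 0.1637, 0.0267]
tcp_rot: [-1.21, 1.211, 1.216]
wrist_force: [0.4, -0.7, -0.2]
opening: 0.068
```

```bash
python3 see.py 22
```

```text
pos [0.6304 0.1637 0.0267] shift tool cm [-2.57 12.35  0.03] turn [-0.0002 -0.0003 -0.0048] f [ 0.4 -0.7 -0.2] open 0.068 t 22.7
```

View pics/d22.png

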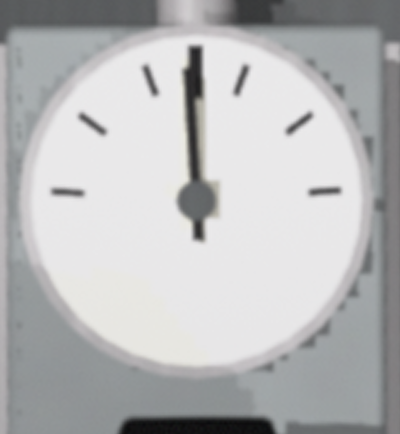

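After release the plunger pushed it on about 0.5 mm to a reading slightly short of zero. Backing straight up, then a check.

Request:
play_rows(
  rows=[
    [-0.6,[-1,0,0],[0,0,0]],
    [-0.6,[-3,0,0],[0,0,0]],
    [-0.6,[-4,0,0],[0,0,0]],
    [-0.6,[-4,0,0],[0,0,0]],
    [-0.6,[-3,2,0],[0,0,0]],
    [-0.6,[0,2,0],[0,0,0]],
    [-0.6,[0,0,0],[0,0,0]],
    [-0.6,[0,0,0],[0,0,0]],
  ],
)

```text
time: 23.6
position: [0.5922, 0.1633, 0.1779]
tcp_rot: [-1.212, 1.209, 1.214]
wrist_force: [0.1, -0.4, -0.7]
opening: 0.0684
```

```bash
python3 see.py 23
python3 - <<'E'
from m import *
im,d,c=load('w23'); P=fcloud(d,c); X,Y,Z=P[...,0],P[...,1],P[...,2]
def sel(x0,x1,y0,y1,z0,z1): 
    m=(X>x0)&(X<x1)&(Y>y0)&(Y<y1)&(Z>z0)&(Z<z1)&(d>0); return P[m]
rect(sel(.3,.75,.08,.26,.008,.1),'bed')
rect(sel(.55,.70,.08,.26,.0595,.065),'plinth top')
rect(sel(.55,.70,.135,.192,.0535,.059),'plinth mid')
rect(sel(.55,.70,.135,.192,.048,.0525),'plinth low')
rect(sel(.4,.54,.08,.26,.080,.092),'grip')
rect(sel(.655,.75,.14,.188,.038,.046),'anv')
cv2.imwrite('pics/w23r.png',np.hstack([fview(im,c,.55,.72,.115,.215,z,.0004) for z in(.034,.044,.050)])[:,:,::-1])
grab('scene','s23')
E
```

```text
pos [0.5922 0.1633 0.1779] shift tool cm [12.5   8.49  0.05] turn [-0.0003 -0.0002 -0.0019] f [ 0.1 -0.4 -0.7] open 0.0684 t 23.6
bed 26547 [569.5 163.9] [273.1 100.9] 0.1 z [0.0107 0.0175 0.0659]
plinth top 1662 [630.7 162.9] [40.6 40.4] 1.57 z [0.0605 0.0616 0.0627]
plinth mid 433 [630.6 163.2] [50.2 39.5] 0.4 z [0.0543 0.0556 0.0578]
plinth low 422 [606.  163.3] [110.2  39.7] 0.65 z [0.0484 0.0496 0.0511]
grip 1091 [508.3 163.6] [24.1 23.7] 0.3 z [0.0842 0.0855 0.0867]
anv 747 [672.8 164.3] [22.1 44.9] 2.92 z [0.0423 0.0435 0.0446]
```

View pics/w23r.png

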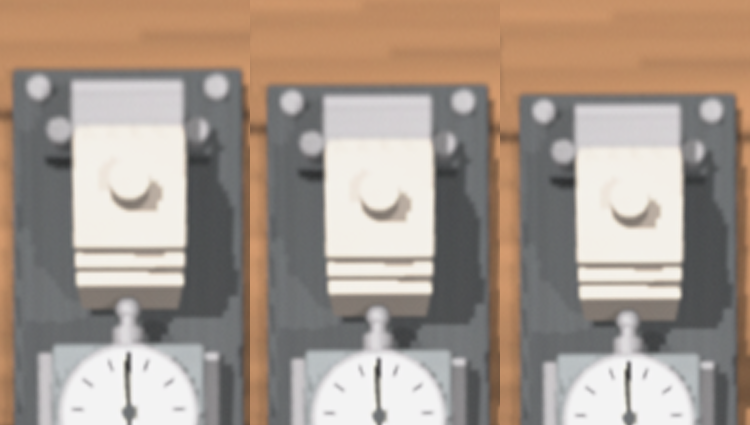

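View pics/d23.png

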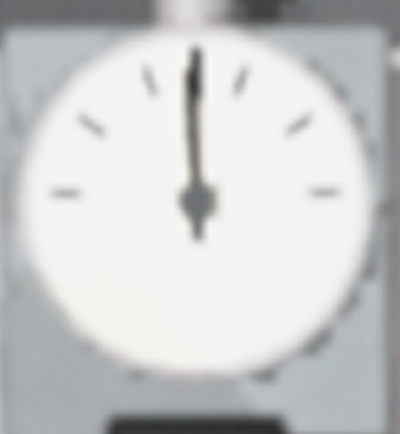

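View pics/s23.png

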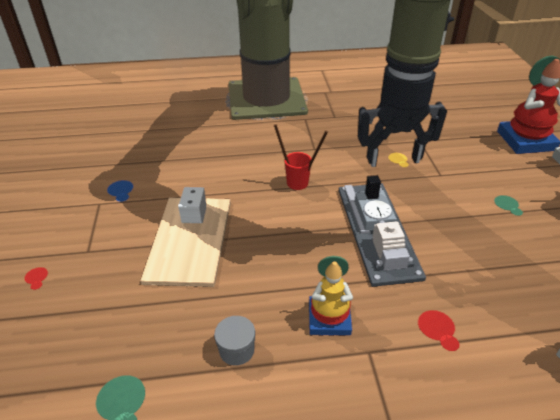

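Run:
```python
from m import *
im,d,c=load('w23'); P=fcloud(d,c); X,Y,Z=P[...,0],P[...,1],P[...,2]
def sel(x0,x1,y0,y1,z0,z1): 
    m=(X>x0)&(X<x1)&(Y>y0)&(Y<y1)&(Z>z0)&(Z<z1)&(d>0); return P[m]
for a,b,n in((.0565,.0595,'riser'),(.0505,.0535,'riser2'),(.022,.046,'face')):
    q=sel(.595,.613,.147,.180,a,b); 
    if n=='face': q=q[(abs(q[:,1]-.1635)>.006)]; q=q[abs(q[:,0]-np.median(q[:,0]))<.002]
    f=np.polyfit(q[:,1]-.1635,q[:,0],1); print(n,len(q),f.round(4), 'yaw deg',-np.degrees(f[0]))
# side edges of top via image: columns of P on top level
q=sel(.60,.66,.13,.20,.0475,.063)
xs=np.arange(.608,.652,.002)
for k,fn in(('R',np.min),('L',np.max)):
    e=[fn(q[abs(q[:,0]-x)<.001,1]) for x in xs]; print(k,'yaw',np.degrees(np.polyfit(xs,e,1)[0]),np.mean(e))
q=sel(.44,.7,.08,.25,.009,.014)
xs=np.arange(.45,.68,.004)
for k,fn in(('R',np.min),('L',np.max)):
    e=[fn(q[abs(q[:,0]-x)<.002,1]) for x in xs]; print('bed',k,'yaw',np.degrees(np.polyfit(xs,e,1)[0]),np.mean(e))
```

```text
riser 64 [-0.0161  0.6101] yaw deg 0.922329608928254
riser2 57 [0.0161 0.6049] yaw deg -0.9215778551034817
face 171 [-0.0066  0.601 ] yaw deg 0.37643634355261185
R yaw -0.3642710727191374 0.14359132630636817
L yaw -10.383881876200391 0.18137880503318654
bed R yaw 0.2949948372059025 0.11423152260830824
bed L yaw 0.21600280660944418 0.21327864679337444
```

```bash
python3 -c "
from station import manip
print(manip.sign_off(), manip.observe()['time'])"
```

```text
the job is handed in; nothing more can be done
the job is handed in; nothing more can be done
```

I zeroed the comparator on the master, moved the master to the pallet's free half, and seated the plinth in its place. I handed the job in at about 24 s of robot time.

- **Zeroing:** I pushed the carriage until the pointer stood on the thick tick. It was still on zero after I let go, with the master against the anvil. I did not touch the carriage after that.
- **Master:** it stands upright at about (0.487, -0.195), clear of the board's edges. It was square to the pallet to about 0.2°.
- **Plinth:** I lowered it about 1 mm short of the anvil so its bevel pushed the plunger in, with about 6 N at most on the wrist. I then eased it up to the anvil and released it.
- **Last checks:**
  - The plinth's top is level at 61.6 mm over the bench, so it stands flat.
  - Its middle is on the bed axis within about 1 mm.
  - Its plunger-side face is at x = 0.601, which puts the far face at 0.661, where I had measured the anvil.
  - The dial reads about 0.2 mm short of zero, steady after release and again after I backed the arm off.
- **Weak checks:** the yaw estimates scattered, because few depth points were usable. The face fit gave 0.4° and one side edge -0.4°, against 0.25° for the bed. The riser fits (±0.9°) and the other side edge (-10°) were unusable. I judged the plinth flush from the face position and the steady dial.

The figure, cup and jar look untouched in the last scene picture.

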